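# Roll the gauge caddy into its taped bay

## Robot

A 7-joint arm with a two-finger parallel gripper is mounted at the origin on the work surface. World frame = base frame: x ahead of the robot, y to its left, z up, the work surface at z = 0. Lengths are in m, angles in rad, forces in N, time in s.
With the tool pointing down it reaches from about 0.4 to 0.85 m from the base axis. Payload 4.5 kg.
Tool frame: the origin (TCP) lies on the centre line of the jaws, within the pads' length; the fingertips stand 11 mm ahead of it and the grasp point (between the pads) lies 8 mm behind it; z points along the fingers, y is the line along which they close (so a half turn about z gives the same grasp; the last joint's range is limited). The gripper opens to 88 mm and grips with 3 to 60 N. Pads are 18 mm wide; open, the fingers measure 123 mm over their backs; the gripper's body (75 mm by 187 mm) begins 45 mm behind the grasp point.
Start: joints at [-1.302, 0.689, -0.195, 1.565, 0.157, 0.902, -0.215], TCP at [0.145, 0.608, 0.25] pointing down, gripper open.
Joint ranges: [-3.01, 3.01], [-0.46, 2.08], [-1.47, 1.51], [0.13, 2.56], [-1, 4.14], [0.04, 2.09], [-2.66, 2.66]. Speed limits (rad/s): [2.57, 2.57, 3.14, 3.14, 3.14, 3.14, 3.14].

## Interface

Orientations are given as a unit quaternion [x, y, z, w].
In Python, from plant import * gives the robot as it stands. The module is installed in compiled form; this text tells all that it offers.
- The arm moves only by the tool send_rows, never from a script. Its argument "motion" is a list of rows, each an object of numbers: "x", "y", "z": the shift along the tool's x, y, z in cm; "rx", "ry", "rz": the turn, a rotation vector about the tool's x, y, z in rad; "jaw": the finger opening in cm, from 0 to 8.81. In form: [{"x": .., "y": .., "z": .., "rx": .., "ry": .., "rz": .., "jaw": ..}, ...]. A call has exactly 5 rows; each row shifts and turns the commanded pose from where the row before left it, along the tool's axes as they then stand; what a row does not reach is not made up. A row lasts 1/10 s, in which the tool goes at most 50 mm and 8.59 degrees, less where a joint would pass 70% of its speed; a pose out of reach is approached as far as the arm can. A call is refused whole if a number of a shift passes 5 or a number of a turn 0.15, either way. A call with a gripper value outside its range is refused whole. The fingers move at their own pace and stop on an object; "grip_force" is the grip in N (left out, the last holds). Time passes only in rows, so rows that do not move let the fingers close, or fill a call up. It gives the time, the measured TCP pose, the force, the opening and the grip force at its end, in the units of the state.
- get_state(): the state, without advancing time (a new reading comes with each control period).
- snapshot(name): name is "side" or "top" or "wrist"; returns a dict with "img" (384x512x3 uint8, red, green, blue), "vertical_fov" (degrees; the focal length in pixels is half the picture's height over the tangent of half this angle, whatever the lens; pixels are square), "cx", "cy" (the principal point, pixels), "D" ([k1, k2, p1, p2, k3] as OpenCV has them; the pictures are not rectified), "extrinsics" (4x4, takes a point from camera to world coordinates). Camera axes: x right, y up, looking along -z (the intrinsics and any distortion apply to the point x, -y, -z); pixel columns grow to the right and rows downward; lengths in m; the calibration is good to about 2 mm. A picture is of the moment at which its call begins. There is no depth.
- finish_job(): hands the job in; it is judged then, once.
The state is a dict: "clock": time; "q": joint angles; "qd": joint speeds; "joint_torque": joint torques, N m; "tool_pos": TCP position; "eef_rot": TCP orientation; "contact_force": force on the tool from outside, world axes, zero at the start; "moment": the same for the moment, N m; "opening": opening from 0.0 (shut) to 1.0 (fully open); "finger_force": force on a finger pad.
Only numpy, scipy, OpenCV 4.12 (cv2) and the standard library are available. Lean on these libraries where they do the work, as an engineer would, in place of code of your own. Each camera call takes 0.05 s, during which the arm holds its last target. There are 200 camera calls.

## Task

Take the gauge caddy by its push bar and push it forwards along the bench until both of its swivel castors trail straight behind their pivots, then steer it, nose first, into the U-shaped taped bay so that its rear wheels stop on the bay's two side ticks. Keep its wheels on the bench and finish with a straight forward push, so that it stands square in the bay with both castors still trailing straight; then let go.

Things in the scene. Friction and masses are not known exactly. Their poses are not given: they have to be found in the camera images.
- caddy: 185x140 mm aluminium caddy, 0.8 kg, with an 80 mm dial gauge face up (top 75 mm high). Origin: on the bench, midway between the fixed rear wheels; +x forwards, z up. Right above it the level black push bar runs along y: 14 mm thick in x, 105-123 mm high, posts at y = +-48, free between them. Deck top 42 mm, x -25 to 155. Pivots easily about the bar. Starts at the robot's right, nose to the left.
- bay: The mark: flat U of 14 mm black tape, two 215 mm sides 204 mm apart and an end strip; a 35 mm tick sticks out of each side 30 mm from the open end. Origin: on the bench midway between the ticks, where the caddy's origin must stop; +x points into the bay, towards the end strip (185 mm ahead). Not the round tape mark with a loose gauge on it. At the robot's left.
- castor_left (a point): Centre of the left front castor's 26 mm wheel. Its upright swivel pivot is at x = 130, y = 58 mm in the caddy's frame, 16 mm away; it swivels freely all round. Trailing straight: this point is straight behind the pivot, at x = 114, y = 58 mm in the caddy's frame. A straight forward push of 60 to 80 mm brings it there.
- castor_right (a point): Centre of the right front castor's 26 mm wheel: pivot at x = 130, y = -58 mm in the caddy's frame; trailing straight is x = 114, y = -58 mm. Otherwise as the left one.

How it is judged:
By the outcome, as a careful person would: the job done as asked, in the order asked, and still so for the second after the job is handed in, with the robot touching nothing.
It also fails if it takes over 51 s, if anything falls off the work surface, if the arm or the gripper's body presses on something with over 40 N, if the wrist force passes 120 N, or if a joint passes its speed limit or range.

## Working session

There is one attempt and no reset: what is moved stays moved. The work goes in short steps, Python scripts to look and compute and a tool call to move; the robot and the scene stay as the last step left them, time stands still between calls to the robot, and variables do not carry over. Pictures are saved under pics/ and viewed, at most 10 in all, crops included, and the job is handed in when it is done.

Besides the shell and the picture viewer there is one more tool, called after "Call:" as name(argument=value, ...), one argument or row to a line, values as JSON. send_rows: Moves the arm, as the interface text tells. Its arguments: {"type":"object","properties":{"motion":{"type":"array"},"grip_force":{"type":"number"}},"required":["motion"]}

```bash
mkdir -p pics; cat > h.py <<'E'
import numpy as np, cv2
from plant import *
def cam(s):
    H,W=s["img"].shape[:2]; f=H/2/np.tan(np.radians(s["vertical_fov"])/2)
    return np.array([[f,0,s["cx"]],[0,f,s["cy"]],[0,0,1]]),np.array(s["D"],float),np.array(s["extrinsics"])
def ray(s,px,z):
    K,D,E=cam(s); u=cv2.undistortPoints(np.array(px,float).reshape(-1,1,2),K,D).reshape(-1,2)
    d=np.c_[u[:,0],-u[:,1],-np.ones(len(u))]@E[:3,:3].T; o=E[:3,3]
    return o+d*((z-o[2])/d[:,2])[:,None]
def proj(s,P):
    K,D,E=cam(s); p=(np.array(P,float).reshape(-1,3)-E[:3,3])@E[:3,:3]
    return cv2.projectPoints(p*[1,-1,-1],np.zeros(3),np.zeros(3),K,D)[0].reshape(-1,2)
def save(s,n): cv2.imwrite("pics/"+n,s["img"][:,:,::-1])
E
python3 - <<'E'
from h import *
a=snapshot("top");b=snapshot("side");
np.save("top0.npy",a,allow_pickle=True)
cv2.imwrite("pics/a.png",cv2.resize(a["img"][:,:,::-1],(800,600)));save(b,"b.png")
for s in(a,b):print(s["extrinsics"],s["vertical_fov"],s["D"])
print(get_state())
E
```

```text
[[-0.01563681  0.99660457 -0.08083827  0.52569817]
 [-0.99875132 -0.0194046  -0.0460354  -0.07117251]
 [-0.04744772  0.08001748  0.99566356  0.84823681]
 [ 0.          0.          0.          1.        ]] 46.902006548388684 [-0.09732405  0.          0.          0.          0.        ]
[[-0.93472428  0.26506831 -0.23670512  0.39634572]
 [-0.35473192 -0.65592389  0.66628006  0.46353056]
 [ 0.02134918  0.70675501  0.70713618  0.57398403]
 [ 0.          0.          0.          1.        ]] 44.2588435401267 [0.01147986 0.         0.         0.         0.        ]
{'clock': 0.1, 'q': array([-1.30219669,  0.68991064, -0.19451415,  1.56618771,  0.15731369,
        0.90248879, -0.21512248]), 'qd': array([-0.00082802, -0.00058324, -0.00049852, -0.00306155, -0.0001485 ,
       -0.0008405 ,  0.00059513]), 'joint_torque': array([-3.06065980e-03, -5.28506362e+01, -1.27146296e+00, -1.53839743e+01,
       -5.25541103e-02,  1.96498549e-03,  3.50265123e-05]), 'tool_pos': array([0.14532943, 0.60733315, 0.24899744]), 'eef_rot': array([ 1.17104802e-01,  9.93119239e-01, -8.00953541e-04, -3.07311150e-05]), 'contact_force': array([-0.37797588,  0.27506177, -0.29329646]), 'moment': array([ 0.0186811 , -0.00228798, -0.01398252]), 'finger_force': 0.0, 'opening': 1.002521800047037}
```

View pics/a.png

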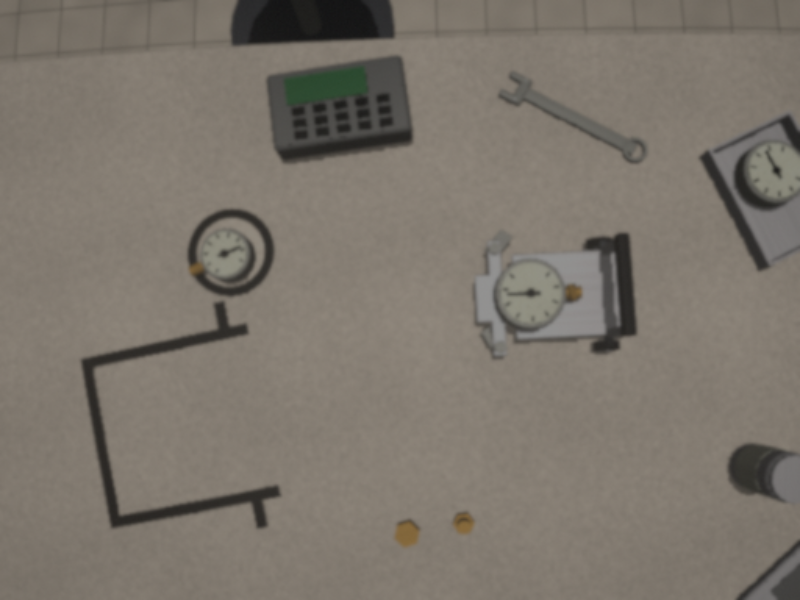

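View pics/b.png

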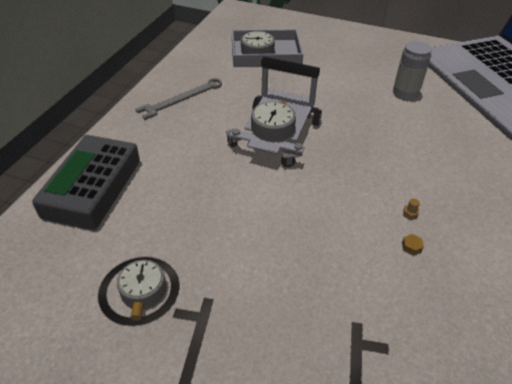

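The top view shows the caddy with its bar from (622,235) to (632,334) in the 800x600 picture and its nose to the left. The U-shaped bay is at the left, with its ticks at (222,315) and (260,511). The side view agrees, and the castors are turned. Next I'll measure both.

```bash
cat > m.py <<'E'
from h import *
def bay(s):
    g=cv2.cvtColor(s["img"],cv2.COLOR_RGB2GRAY); n,l,st,_=cv2.connectedComponentsWithStats((g<85).astype(np.uint8))
    roi=l[180:360,40:190]; i=np.bincount(roi[roi>0]).argmax()
    v,u=np.nonzero(l==i); P=ray(s,np.c_[u,v],0)[:,:2]
    k=1.5625; T=ray(s,np.array([[222,329],[256,495]])/k,0)[:,:2]; o=T.mean(0); d=T[0]-T[1]; th=np.arctan2(-d[0],-d[1])  # seed
    ex=ray(s,np.array([[101,442]])/k,0)[0,:2]-o; th=np.arctan2(ex[1],ex[0])
    for _ in range(4):
        R=np.array([[np.cos(th),-np.sin(th)],[np.sin(th),np.cos(th)]]); Q=(P-o)@R
        L=Q[(Q[:,1]>85)&(Q[:,1]<112)&(Q[:,0]<172)&(Q[:,0]>-25)*1]if 0 else None
        m=lambda a,b,c,d:Q[(Q[:,0]*1e3>a)&(Q[:,0]*1e3<b)&(Q[:,1]*1e3>c)&(Q[:,1]*1e3<d)]
        l_,r_,e=m(15,165,85,118),m(15,165,-118,-85),m(165,205,-80,80)
        sl=[np.polyfit(l_[:,0],l_[:,1],1)[0],np.polyfit(r_[:,0],r_[:,1],1)[0],-np.polyfit(e[:,1],e[:,0],1)[0]]
        tl,tr=m(-20,20,114,150),m(-20,20,-150,-114)
        dy=(l_[:,1].mean()+r_[:,1].mean())/2; dx=(tl[:,0].mean()+tr[:,0].mean())/2
        o=o+R@[dx,dy]; th+=np.mean(sl)
    print("bay",o,np.degrees(th),"slopes",sl,"gap",l_[:,1].mean()-r_[:,1].mean(),"end",e[:,0].mean(),"ticks",tl[:,0].mean(),tr[:,0].mean(),len(tl),len(tr))
    return o,th
if __name__=="__main__":
    s=snapshot("top"); bay(s)
    g=cv2.cvtColor(s["img"],cv2.COLOR_RGB2GRAY)
    m=np.zeros_like(g); m[145:222,380:412]=(g<60)[145:222,380:412]; m=m.astype(np.uint8)
    m=cv2.morphologyEx(m,cv2.MORPH_OPEN,np.ones((5,5)))
    c=max(cv2.findContours(m,0,2)[0],key=cv2.contourArea); r=cv2.minAreaRect(c); bx=cv2.boxPoints(r)
    P=ray(s,bx,.123); print(r,P,P.mean(0))
    print(ray(s,[r[0]],.114))
E
python3 m.py
```

```text
bay [0.47079329 0.16578024] 101.03912260341535 slopes [np.float64(-0.0007434662165141151), np.float64(-0.002650278364884949), np.float64(0.0033972988911405238)] gap 0.2040587379195461 end 0.18505097552955999 ticks 0.0002040467158882232 -0.00020400974615019163 100 97
((393.62249755859375, 185.53598022460938), (70.30094909667969, 21.900903701782227), 84.5596694946289) [[ 0.65877493 -0.24609031  0.123     ]
 [ 0.66160868 -0.28250618  0.123     ]
 [ 0.54576424 -0.28834313  0.123     ]
 [ 0.5431075  -0.25240449  0.123     ]] [ 0.60231384 -0.26733603  0.123     ]
[[ 0.60285893 -0.26961581  0.114     ]]
```

```bash
cat > p.py <<'E'
from h import *
from scipy.spatial.transform import Rotation as R
def pose(yaw): # yaw of tool y axis (rad), pointing down
    c,s=np.cos(yaw),np.sin(yaw); return np.array([[-s,-c*-1*0+c*0,0],[0,0,0],[0,0,0]])*0+np.array([[s*1.,c,0],[-c*1.,s,0],[0,0,-1]])*np.array([[-1,1,1],[-1,1,1],[1,1,1]])
def rows(targets,start=None):
    """targets: list of (x,y,z,yaw_deg) per row; prints tool-frame rows"""
    if start is None:
        st=get_state(); p=np.array(st["tool_pos"]); M=R.from_quat(st["eef_rot"]).as_matrix()
    else: p=np.array(start[:3]); M=pose(np.radians(start[3]))
    for t in targets:
        d=M.T@(np.array(t[:3])-p)*100; N=pose(np.radians(t[3])); rv=R.from_matrix(M.T@N).as_rotvec()
        print("x %.2f y %.2f z %.2f | rx %.3f ry %.3f rz %.3f"%(*d,*rv)); p=np.array(t[:3]); M=N
E
python3 - <<'E'
from p import *
print(pose(np.radians(76.6)),R.from_quat(get_state()["eef_rot"]).as_matrix())
s=snapshot("top");g=cv2.cvtColor(s["img"],cv2.COLOR_RGB2GRAY)
for t in(30,38,45):
    m=np.zeros_like(g); m[145:222,380:412]=(g<t)[145:222,380:412]
    m=cv2.morphologyEx(m,cv2.MORPH_OPEN,np.ones((5,3),np.uint8))
    r=cv2.minAreaRect(max(cv2.findContours(m,0,2)[0],key=cv2.contourArea)); print(t,r,ray(s,cv2.boxPoints(r),.123)[:,:2].round(4).tolist(),ray(s,[r[0]],.121))
A=np.array([.145,.607,.249]);B=np.array([.45,.25,.25]);C=np.array([.602,-.28,.25])
t=np.linspace(0,1,21)[1:]
P=[((1-u)**2*A+2*u*(1-u)*(2*B-.5*A-.5*C)+u*u*C) for u in t]
P=[np.array([*p,76.6-8.17*(i+1)]) for i,p in enumerate(P)]
rows(P)
E
```

```text
[[-0.97277588  0.2317479   0.        ]
 [ 0.2317479   0.97277588  0.        ]
 [ 0.          0.         -1.        ]] [[-9.72568248e-01  2.32617609e-01 -2.24755157e-04]
 [ 2.32617703e-01  9.72567392e-01 -1.29339533e-03]
 [-8.22769914e-05 -1.31019726e-03 -9.99999138e-01]]Traceback (most recent call last):
  File "<stdin>", line 7, in <module>
ValueError: max() iterable argument is empty
```

```bash
python3 - <<'E'
from p import *
s=snapshot("top");g=cv2.cvtColor(s["img"],cv2.COLOR_RGB2GRAY)
print(g[185,380:412],g[165,380:412])
for t in(50,):
    m=np.zeros_like(g); m[145:222,394:412]=(g<t)[145:222,394:412]
    m=cv2.morphologyEx(m,cv2.MORPH_OPEN,np.ones((5,3),np.uint8))
    r=cv2.minAreaRect(max(cv2.findContours(m,0,2)[0],key=cv2.contourArea)); print(t,r,ray(s,cv2.boxPoints(r),.123)[:,:2].round(4).tolist(),ray(s,[r[0]],.121))
A=np.array([.145,.607,.249]);B=np.array([.45,.25,.25]);C=np.array([.602,-.28,.25])
t=np.linspace(0,1,25)[1:]
P=[((1-u)**2*A+2*u*(1-u)*(2*B-.5*A-.5*C)+u*u*C) for u in t]
P=[np.array([*p,76.6-6.8*(i+1)]) for i,p in enumerate(P)]
rows(P)
E
```

```text
[139 138 137 136 129 110  87  76  74  74  74  77  92 115 116  87  53  39
  40  43  43  43  42  42  54  85 113 125 126 126 126 126] [142 141 133 113  89  77  75  76  75  77  94 117 122  98  64  44  37  41
  44  42  42  41  48  71 101 120 126 128 127 126 126 125]
50 ((399.4676208496094, 181.57940673828125), (63.3513069152832, 7.7463459968566895), 85.60128784179688) [[0.6605, -0.2691], [0.6613, -0.282], [0.5567, -0.2853], [0.5559, -0.2726]] [[ 0.60849199 -0.27769848  0.121     ]]
x -3.56 y -1.59 z 0.02 | rx -0.001 ry 0.000 rz 0.118
x -3.67 y -1.24 z -0.01 | rx 0.000 ry 0.000 rz 0.119
x -3.76 y -0.95 z -0.01 | rx 0.000 ry 0.000 rz 0.119
x -3.82 y -0.66 z -0.01 | rx 0.000 ry 0.000 rz 0.119
x -3.87 y -0.36 z -0.01 | rx 0.000 ry 0.000 rz 0.119
x -3.90 y -0.06 z -0.01 | rx 0.000 ry 0.000 rz 0.119
x -3.92 y 0.24 z -0.01 | rx 0.000 ry 0.000 rz 0.119
x -3.91 y 0.55 z -0.01 | rx 0.000 ry 0.000 rz 0.119
x -3.89 y 0.87 z -0.01 | rx 0.000 ry 0.000 rz 0.119
x -3.85 y 1.19 z -0.01 | rx 0.000 ry 0.000 rz 0.119
x -3.78 y 1.51 z -0.01 | rx 0.000 ry 0.000 rz 0.119
x -3.70 y 1.84 z -0.00 | rx 0.000 ry 0.000 rz 0.119
x -3.58 y 2.17 z -0.00 | rx 0.000 ry 0.000 rz 0.119
x -3.44 y 2.50 z -0.00 | rx 0.000 ry 0.000 rz 0.119
x -3.26 y 2.83 z -0.00 | rx 0.000 ry 0.000 rz 0.119
x -3.06 y 3.15 z -0.00 | rx 0.000 ry 0.000 rz 0.119
x -2.82 y 3.46 z -0.00 | rx 0.000 ry 0.000 rz 0.119
x -2.56 y 3.77 z -0.00 | rx 0.000 ry 0.000 rz 0.119
x -2.25 y 4.06 z 0.00 | rx 0.000 ry 0.000 rz 0.119
x -1.91 y 4.32 z 0.00 | rx 0.000 ry 0.000 rz 0.119
x -1.54 y 4.57 z 0.00 | rx 0.000 ry 0.000 rz 0.119
x -1.13 y 4.79 z 0.00 | rx 0.000 ry 0.000 rz 0.119
x -0.70 y 4.97 z 0.00 | rx 0.000 ry 0.000 rz 0.119
x -0.23 y 5.12 z 0.00 | rx 0.000 ry 0.000 rz 0.119
```

Call:
send_rows(
  motion=[
    {"x": -3.6,"y": -1.6,"rz": 0.119,"jaw": 8.8},
    {"x": -3.7,"y": -1.2,"rz": 0.119,"jaw": 8.8},
    {"x": -3.8,"y": -0.9,"rz": 0.119,"jaw": 8.8},
    {"x": -3.8,"y": -0.7,"rz": 0.119,"jaw": 8.8},
    {"x": -3.9,"y": -0.4,"rz": 0.119,"jaw": 8.8},
  ],
)

```text
schema error: expected keys x, y, z, rx, ry, rz, jaw
```

Call:
send_rows(
  motion=[
    {"x": -3.9,"y": -0.1,"rz": 0.119,"jaw": 8.8},
    {"x": -3.9,"y": 0.2,"rz": 0.119,"jaw": 8.8},
    {"x": -3.9,"y": 0.5,"rz": 0.119,"jaw": 8.8},
    {"x": -3.9,"y": 0.9,"rz": 0.119,"jaw": 8.8},
    {"x": -3.8,"y": 1.2,"rz": 0.119,"jaw": 8.8},
  ],
)

```text
schema error: expected keys x, y, z, rx, ry, rz, jaw
```

Call:
send_rows(
  motion=[
    {"x": -3.8,"y": 1.5,"rz": 0.119,"jaw": 8.8},
    {"x": -3.7,"y": 1.8,"rz": 0.119,"jaw": 8.8},
    {"x": -3.6,"y": 2.2,"rz": 0.119,"jaw": 8.8},
    {"x": -3.4,"y": 2.5,"rz": 0.119,"jaw": 8.8},
    {"x": -3.3,"y": 2.8,"rz": 0.119,"jaw": 8.8},
  ],
)

```text
schema error: expected keys x, y, z, rx, ry, rz, jaw
```

Call:
send_rows(
  motion=[
    {"x": -3.1,"y": 3.1,"rz": 0.119,"jaw": 8.8},
    {"x": -2.8,"y": 3.5,"rz": 0.119,"jaw": 8.8},
    {"x": -2.6,"y": 3.8,"rz": 0.119,"jaw": 8.8},
    {"x": -2.2,"y": 4.0,"rz": 0.119,"jaw": 8.8},
    {"x": -1.9,"y": 4.3,"rz": 0.119,"jaw": 8.8},
  ],
)

```text
schema error: expected keys x, y, z, rx, ry, rz, jaw
```

```bash
python3 - <<'E'
from p import *
st=get_state();print(st["clock"],st["tool_pos"],st["q"],st["qd"].round(2))
s=snapshot("wrist");save(s,"w.png");print(s["extrinsics"])
print(proj(s,[[.6085,-.2777,.123],[.556,-.28,.123],[.661,-.276,.123]]))
rows([(.6085,-.2777,.25,-88.1)])
E
```

```text
0.25 [0.14536442 0.60758046 0.24934843] [-1.30219341  0.6895199  -0.19452659  1.56578733  0.1572792   0.90248592
 -0.21512279] [ 0. -0. -0. -0. -0. -0. -0.]
[[ 0.23107974 -0.93299424 -0.2759056   0.07257778]
 [ 0.97293414  0.22125841  0.06666243  0.62425494]
 [-0.00114923 -0.28384232  0.95887028  0.38436256]
 [ 0.          0.          0.          1.        ]]
[[-248.20529022  617.25758001]
 [-273.86403683  596.32288943]
 [-224.18806655  636.87404965]]
x -65.64 y -75.34 z -0.01 | rx -0.000 ry 0.001 rz 2.874
```

View pics/w.png

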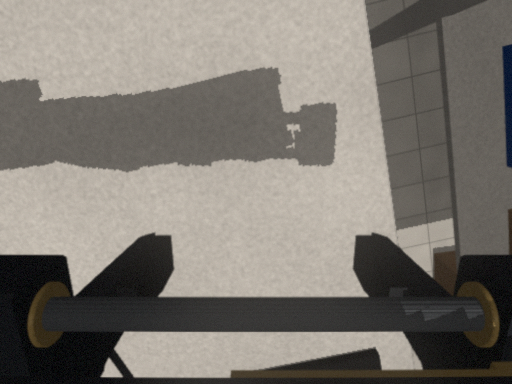

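The moves were refused because every key has to be present, and the wrist picture shows only bare bench and the open fingers at (150,240) and (375,240). I'll resend them with all keys.

Call:
send_rows(
  motion=[
    {"x": -3.6,"y": -1.6,"z": 0,"rx": 0,"ry": 0,"rz": 0.119,"jaw": 8.8},
    {"x": -3.7,"y": -1.2,"z": 0,"rx": 0,"ry": 0,"rz": 0.119,"jaw": 8.8},
    {"x": -3.8,"y": -0.9,"z": 0,"rx": 0,"ry": 0,"rz": 0.119,"jaw": 8.8},
    {"x": -3.8,"y": -0.7,"z": 0,"rx": 0,"ry": 0,"rz": 0.119,"jaw": 8.8},
    {"x": -3.9,"y": -0.4,"z": 0,"rx": 0,"ry": 0,"rz": 0.119,"jaw": 8.8},
  ],
)

```text
clock: 0.8
tool_pos: [0.2927, 0.4781, 0.2498]
eef_rot: [0.405, 0.914, 0.0, 0.0]
contact_force: [0.8, -0.4, -0.5]
opening: 1.0
finger_force: 0.0
```

Call:
send_rows(
  motion=[
    {"x": -3.9,"y": -0.1,"z": 0,"rx": 0,"ry": 0,"rz": 0.119,"jaw": 8.8},
    {"x": -3.9,"y": 0.2,"z": 0,"rx": 0,"ry": 0,"rz": 0.119,"jaw": 8.8},
    {"x": -3.9,"y": 0.5,"z": 0,"rx": 0,"ry": 0,"rz": 0.119,"jaw": 8.8},
    {"x": -3.9,"y": 0.9,"z": 0,"rx": 0,"ry": 0,"rz": 0.119,"jaw": 8.8},
    {"x": -3.8,"y": 1.2,"z": 0,"rx": 0,"ry": 0,"rz": 0.119,"jaw": 8.8},
  ],
)

```text
clock: 1.3
tool_pos: [0.4101, 0.3198, 0.2499]
eef_rot: [0.655, 0.755, 0.0, -0.0]
contact_force: [-0.6, -0.9, 0.5]
opening: 0.998
finger_force: 0.0
```

Call:
send_rows(
  motion=[
    {"x": -3.8,"y": 1.5,"z": 0,"rx": 0,"ry": 0,"rz": 0.119,"jaw": 8.8},
    {"x": -3.7,"y": 1.8,"z": 0,"rx": 0,"ry": 0,"rz": 0.119,"jaw": 8.8},
    {"x": -3.6,"y": 2.2,"z": 0,"rx": 0,"ry": 0,"rz": 0.119,"jaw": 8.8},
    {"x": -3.4,"y": 2.5,"z": 0,"rx": 0,"ry": 0,"rz": 0.119,"jaw": 8.8},
    {"x": -3.3,"y": 2.8,"z": 0,"rx": 0,"ry": 0,"rz": 0.119,"jaw": 8.8},
  ],
)

```text
clock: 1.8
tool_pos: [0.501, 0.1313, 0.2498]
eef_rot: [0.848, 0.53, 0.0, -0.0]
contact_force: [1.2, -0.4, 0.6]
opening: 0.999
finger_force: 0.0
```

Call:
send_rows(
  motion=[
    {"x": -3.1,"y": 3.1,"z": 0,"rx": 0,"ry": 0,"rz": 0.119,"jaw": 8.8},
    {"x": -2.8,"y": 3.5,"z": 0,"rx": 0,"ry": 0,"rz": 0.119,"jaw": 8.8},
    {"x": -2.6,"y": 3.8,"z": 0,"rx": 0,"ry": 0,"rz": 0.119,"jaw": 8.8},
    {"x": -2.2,"y": 4.0,"z": 0,"rx": 0,"ry": 0,"rz": 0.119,"jaw": 8.8},
    {"x": -1.9,"y": 4.3,"z": 0,"rx": 0,"ry": 0,"rz": 0.119,"jaw": 8.8},
  ],
)

```text
clock: 2.3
tool_pos: [0.5651, -0.0867, 0.2498]
eef_rot: [0.966, 0.259, 0.0, -0.0]
contact_force: [2.1, -0.2, -0.8]
opening: 1.0
finger_force: 0.0
```

```bash
python3 - <<'E'
from p import *
st=get_state();print(st["clock"],st["tool_pos"],st["q"],st["qd"].round(2))
rows([(.6085,-.2777,.25,-88.1)])
E
```

```text
2.3 [ 0.56510728 -0.08669858  0.24976078] [-0.15859613  0.64774755  0.39680139  1.74920875 -0.3288137   0.81020703
 -0.65303834] [ 0.69  0.25  0.29 -0.47 -0.25  0.31 -0.2 ]
x -5.78 y 18.71 z -0.03 | rx -0.001 ry -0.001 rz 0.490
```

Call:
send_rows(
  motion=[
    {"x": -1.5,"y": 4.6,"z": 0,"rx": 0,"ry": 0,"rz": 0.119,"jaw": 8.8},
    {"x": -1.1,"y": 4.8,"z": 0,"rx": 0,"ry": 0,"rz": 0.119,"jaw": 8.8},
    {"x": -1.1,"y": 3.0,"z": 0,"rx": 0,"ry": 0,"rz": 0.119,"jaw": 8.8},
    {"x": 0,"y": 0,"z": 0,"rx": 0,"ry": 0,"rz": 0,"jaw": 8.8},
    {"x": 0,"y": 0,"z": 0,"rx": 0,"ry": 0,"rz": 0,"jaw": 8.8},
  ],
)

```text
clock: 2.8
tool_pos: [0.5814, -0.2133, 0.2494]
eef_rot: [0.996, 0.085, -0.0, -0.0]
contact_force: [-0.1, 0.1, -0.0]
opening: 1.002
finger_force: 0.0
```

```bash
python3 - <<'E'
from p import *
st=get_state();print(st["clock"],st["tool_pos"],st["q"])
rows([(.6085,-.2777,.20,-88.1)])
s=snapshot("wrist");save(s,"w2.png")
print(proj(s,[[.6085,-.2777,.123],[.556,-.28,.123],[.661,-.276,.123]]))
E
```

```text
2.8 [ 0.5814035  -0.21333698  0.24938226] [ 0.01773152  0.72754668  0.48379165  1.60442374 -0.40274845  0.91106628
 -0.75411644]
x 1.59 y 6.80 z 4.93 | rx -0.001 ry 0.000 rz 0.136
[[347.27531446 167.06212492]
 [335.00078135 227.36349777]
 [361.64257936  99.94658025]]
```

View pics/w2.png

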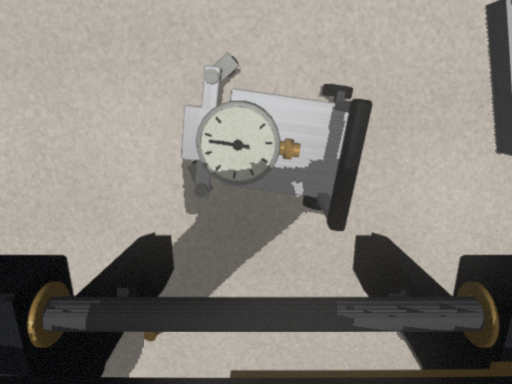

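The wrist view shows the bar from (360,101) to (339,229), within 3 px of the prediction. The castors are turned to the left and back. I'll refine the bar's position here.

```bash
python3 - <<'E'
from p import *
s=snapshot("wrist");g=cv2.cvtColor(s["img"],cv2.COLOR_RGB2GRAY)
m=np.zeros_like(g); m[95:236,322:380]=(g<45)[95:236,322:380]
m=cv2.morphologyEx(m,cv2.MORPH_OPEN,np.ones((9,9),np.uint8))
r=cv2.minAreaRect(max(cv2.findContours(m,0,2)[0],key=cv2.contourArea)); P=ray(s,cv2.boxPoints(r),.121)[:,:2]
print(r,P.round(4).tolist(),P.mean(0))
e=sorted([(P[i]-P[(i+1)%4]) for i in range(4)],key=np.linalg.norm)[-1]; print(np.linalg.norm(e),np.degrees(np.arctan(e[1]/e[0])))
E
```

```text
((342.5384826660156, 196.80770874023438), (17.062103271484375, 32.75139617919922), 11.309932708740234) [[0.5696, -0.2721], [0.5976, -0.2709], [0.5972, -0.2851], [0.5691, -0.2867]] [ 0.58336451 -0.27870123]
0.02819786676475926 3.314342071857298
```

Call:
send_rows(
  motion=[
    {"x": 0.8,"y": 3.4,"z": 0,"rx": 0,"ry": 0,"rz": 0,"jaw": 8.8},
    {"x": 0.8,"y": 3.4,"z": 0,"rx": 0,"ry": 0,"rz": 0.136,"jaw": 8.8},
    {"x": 0,"y": 0,"z": 2.0,"rx": 0,"ry": 0,"rz": 0,"jaw": 8.8},
    {"x": 0,"y": 0,"z": 3.0,"rx": 0,"ry": 0,"rz": 0,"jaw": 8.8},
    {"x": 0,"y": 0,"z": 0,"rx": 0,"ry": 0,"rz": 0,"jaw": 8.8},
  ],
)

```text
clock: 3.4
tool_pos: [0.6074, -0.2734, 0.1957]
eef_rot: [1.0, 0.018, -0.003, -0.003]
contact_force: [-0.3, 0.2, 0.1]
opening: 1.0
finger_force: 0.0
```

```bash
python3 - <<'E'
from p import *
st=get_state();print(st["clock"],st["tool_pos"],st["q"])
rows([(.6085,-.278,.106,-88.1)])
E
```

```text
3.4 [ 0.60744913 -0.27342842  0.19574721] [ 0.11680746  0.85956812  0.48214624  1.49335305 -0.46306522  0.9125557
 -0.78829647]
x 0.15 y 0.51 z 8.97 | rx -0.006 ry 0.007 rz 0.004
```

Call:
send_rows(
  motion=[
    {"x": 0.1,"y": 0.2,"z": 3.0,"rx": 0,"ry": 0,"rz": 0,"jaw": 8.8},
    {"x": 0,"y": 0,"z": 3.0,"rx": 0,"ry": 0,"rz": 0,"jaw": 8.8},
    {"x": 0,"y": 0,"z": 2.0,"rx": 0,"ry": 0,"rz": 0,"jaw": 8.8},
    {"x": 0,"y": 0,"z": 0,"rx": 0,"ry": 0,"rz": 0,"jaw": 8.8},
    {"x": 0,"y": 0,"z": 0,"rx": 0,"ry": 0,"rz": 0,"jaw": 8.8},
  ],
)

```text
clock: 3.9
tool_pos: [0.611, -0.2786, 0.121]
eef_rot: [1.0, 0.018, 0.001, 0.0]
contact_force: [-0.2, -0.4, 1.1]
opening: 0.998
finger_force: 0.0
```

```bash
python3 - <<'E'
from p import *
st=get_state();print(st["clock"],st["tool_pos"],st["contact_force"])
rows([(.6085,-.278,.106,-88.1)])
s=snapshot("wrist"); save(s,"w3.png"); print(proj(s,[[.6085,-.278,.123]]))
E
```

```text
3.9 [ 0.61099922 -0.27863197  0.12103352] [-0.20296164 -0.3809541   1.07243768]
x -0.25 y -0.07 z 1.50 | rx 0.000 ry -0.001 rz 0.002
[[260.02485426 266.8545049 ]]
```

View pics/w3.png

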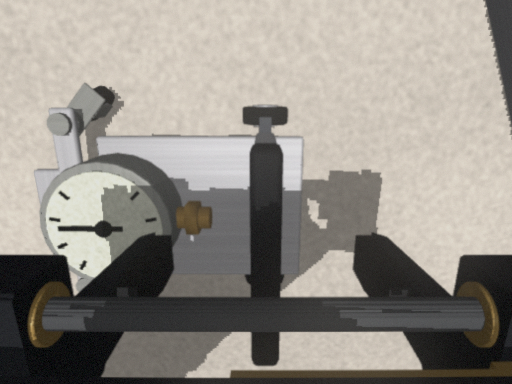

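The bar stands upright at column 265, centred between the fingers at 150 and 375. I'll go down and grip.

Call:
send_rows(
  motion=[
    {"x": -0.2,"y": 0,"z": 1.5,"rx": 0,"ry": 0,"rz": 0,"jaw": 8.8},
    {"x": 0,"y": 0,"z": 0,"rx": 0,"ry": 0,"rz": 0,"jaw": 5},
    {"x": 0,"y": 0,"z": 0,"rx": 0,"ry": 0,"rz": 0,"jaw": 2.5},
    {"x": 0,"y": 0,"z": 0,"rx": 0,"ry": 0,"rz": 0,"jaw": 0.5},
    {"x": 0,"y": 0,"z": 0,"rx": 0,"ry": 0,"rz": 0,"jaw": 0.5},
  ],
  grip_force=25,
)

```text
clock: 4.45
tool_pos: [0.6082, -0.2796, 0.105]
eef_rot: [1.0, 0.017, 0.0, 0.0]
contact_force: [0.4, 0.5, -0.5]
opening: 0.658
finger_force: 0.0
```

Call:
send_rows(
  motion=[
    {"x": 0,"y": 0,"z": 0,"rx": 0,"ry": 0,"rz": 0,"jaw": 0.5},
    {"x": 0,"y": 0,"z": 0,"rx": 0,"ry": 0,"rz": 0,"jaw": 0.5},
    {"x": 0,"y": 0,"z": 0,"rx": 0,"ry": 0,"rz": 0,"jaw": 0.5},
    {"x": 0,"y": 0,"z": 0,"rx": 0,"ry": 0,"rz": 0,"jaw": 0.5},
    {"x": 0,"y": 0,"z": 0,"rx": 0,"ry": 0,"rz": 0,"jaw": 0.5},
  ],
)

```text
clock: 4.95
tool_pos: [0.608, -0.2794, 0.1047]
eef_rot: [1.0, 0.017, 0.0, -0.0]
contact_force: [-0.1, -0.3, 0.8]
opening: 0.206
finger_force: 0.0
```

```bash
python3 - <<'E'
from p import *
st=get_state();print(st["clock"],st["tool_pos"],st["contact_force"],st["opening"],st["finger_force"],st["q"])
M=R.from_quat(st["eef_rot"]).as_matrix();print(M[:,1],np.degrees(np.arctan2(M[1,1],M[0,1])))
E
```

```text
4.95 [ 0.60800388 -0.27941633  0.10471071] [-0.06361018 -0.34851605  0.80828731] 0.2060009205165315 0.0 [ 0.15212052  0.96971379  0.41957617  1.54602658 -0.52209065  0.73928566
 -0.73575495]
[ 3.38127469e-02 -9.99428185e-01 -2.31761527e-05] -88.06230295967619
```

Call:
send_rows(
  motion=[
    {"x": 0,"y": 0,"z": 0,"rx": 0,"ry": 0,"rz": 0,"jaw": 0.5},
    {"x": 0,"y": 0,"z": 0,"rx": 0,"ry": 0,"rz": 0,"jaw": 0.5},
    {"x": 0,"y": 0,"z": 0,"rx": 0,"ry": 0,"rz": 0,"jaw": 0.5},
    {"x": 0,"y": 0,"z": 0,"rx": 0,"ry": 0,"rz": 0,"jaw": 0.5},
    {"x": 0,"y": -0.3,"z": 0,"rx": 0,"ry": 0,"rz": 0,"jaw": 0.5},
  ],
)

```text
clock: 5.45
tool_pos: [0.6079, -0.2771, 0.1047]
eef_rot: [1.0, 0.017, 0.0, 0.001]
contact_force: [0.5, -1.9, -0.3]
opening: 0.154
finger_force: 25.0
```

Call:
send_rows(
  motion=[
    {"x": 0,"y": -0.7,"z": 0,"rx": 0,"ry": 0,"rz": 0,"jaw": 0.5},
    {"x": 0,"y": -1,"z": 0,"rx": 0,"ry": 0,"rz": 0,"jaw": 0.5},
    {"x": 0,"y": -1,"z": 0,"rx": 0,"ry": 0,"rz": 0,"jaw": 0.5},
    {"x": 0,"y": -1,"z": 0,"rx": 0,"ry": 0,"rz": 0,"jaw": 0.5},
    {"x": 0,"y": -1,"z": 0,"rx": 0,"ry": 0,"rz": 0,"jaw": 0.5},
  ],
)

```text
clock: 5.95
tool_pos: [0.6062, -0.2281, 0.1047]
eef_rot: [1.0, 0.017, -0.0, -0.0]
contact_force: [0.0, -1.6, 0.2]
opening: 0.156
finger_force: 25.0
```

Call:
send_rows(
  motion=[
    {"x": 0,"y": -1,"z": 0,"rx": 0,"ry": 0,"rz": 0,"jaw": 0.5},
    {"x": 0,"y": -1,"z": 0,"rx": 0,"ry": 0,"rz": 0,"jaw": 0.5},
    {"x": 0,"y": -1,"z": 0,"rx": 0,"ry": 0,"rz": 0,"jaw": 0.5},
    {"x": 0,"y": -0.5,"z": 0,"rx": 0,"ry": 0,"rz": 0,"jaw": 0.5},
    {"x": 0,"y": 0,"z": 0,"rx": 0,"ry": 0,"rz": 0,"jaw": 0.5},
  ],
)

```text
clock: 6.45
tool_pos: [0.605, -0.1926, 0.1046]
eef_rot: [1.0, 0.018, -0.0, -0.001]
contact_force: [-1.1, 1.3, 0.5]
opening: 0.158
finger_force: 25.0
```

```bash
python3 - <<'E'
from p import *
st=get_state();print(st["clock"],st["tool_pos"],st["contact_force"],st["opening"],st["finger_force"],st["q"])
M=R.from_quat(st["eef_rot"]).as_matrix();print(M[:,1],np.degrees(np.arctan2(M[1,1],M[0,1])))
a=snapshot("side")["img"][:,:,::-1]; b=snapshot("top")["img"][:,:,::-1]
c=np.hstack([cv2.resize(a[40:260,170:420],None,fx=1.6,fy=1.6),cv2.resize(b[120:270,200:440],None,fx=1.65,fy=1.65)[:352][:, :396] if 0 else cv2.resize(b[110:270,220:400],(396,352))]); cv2.imwrite("pics/c.png",c); print(c.shape)
E
```

```text
6.45 [ 0.60495753 -0.19258653  0.10464322] [-1.06408428  1.33733579  0.47016988] 0.15752299308783566 25.00602588057518 [ 0.01748475  0.93441137  0.41637493  1.65952229 -0.55451093  0.66953332
 -0.80850586]
[ 0.03524366 -0.9993769  -0.00192461] -87.98026487756167
(352, 796, 3)
```

View pics/c.png

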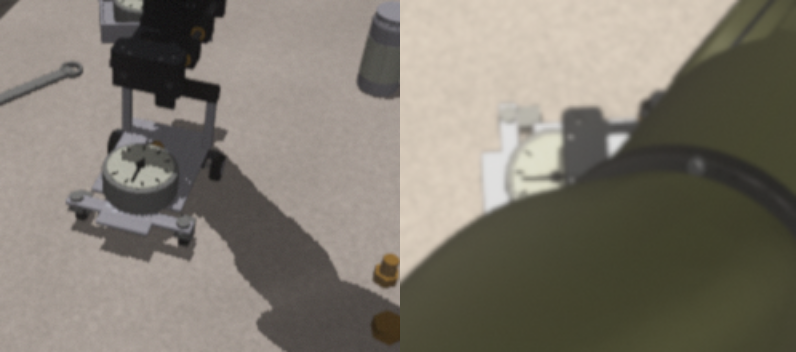

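The side crop shows both castor wheels, at (82,212) and (186,237), swung in behind their pivots, and the top crop agrees. I'll push another 20 mm straight for margin and then plan the S-curve.

Call:
send_rows(
  motion=[
    {"x": 0,"y": -0.5,"z": 0,"rx": 0,"ry": 0,"rz": 0,"jaw": 0.5},
    {"x": 0,"y": -1,"z": 0,"rx": 0,"ry": 0,"rz": 0,"jaw": 0.5},
    {"x": 0,"y": -0.5,"z": 0,"rx": 0,"ry": 0,"rz": 0,"jaw": 0.5},
    {"x": 0,"y": 0,"z": 0,"rx": 0,"ry": 0,"rz": 0,"jaw": 0.5},
    {"x": 0,"y": 0,"z": 0,"rx": 0,"ry": 0,"rz": 0,"jaw": 0.5},
  ],
)

```text
clock: 7.05
tool_pos: [0.6043, -0.1738, 0.1046]
eef_rot: [1.0, 0.017, -0.0, -0.0]
contact_force: [-1.5, 1.2, 1.2]
opening: 0.154
finger_force: 25.0
```

```bash
cat > path.py <<'E'
from p import *
from scipy.interpolate import BPoly
def plan(goal,yaw,back,n,skip=0):
    st=get_state(); p0=st["tool_pos"][:2]; M=R.from_quat(st["eef_rot"]).as_matrix(); h0=-M[:2,1]; print(st["clock"],st["tool_pos"],np.degrees(np.arctan2(h0[1],h0[0])))
    h1=np.array([np.cos(yaw),np.sin(yaw)]); p1=np.array(goal)-back*h1; L=np.linalg.norm(p1-p0)*1.05
    c=BPoly.from_derivatives([0,1],[[p0,L*h0,0*h0],[p1,L*h1,0*h1]]); u=np.linspace(0,1,2001); X=c(u); s=np.r_[0,np.cumsum(np.linalg.norm(np.diff(X,axis=0),axis=1))]
    uu=np.interp(np.linspace(0,s[-1],n+1)[1:],s,u); V=c(uu,1); a=np.degrees(np.arctan2(V[:,1],V[:,0])); print("len",s[-1],"yaw",a.round(1))
    rows([(*c(w),st["tool_pos"][2],b-180) for w,b in zip(uu,a)],(*st["tool_pos"],np.degrees(np.arctan2(-h0[1],-h0[0]))))
E
python3 - <<'E'
from path import *
plan([.4708,.1658],np.radians(101.04),.095,25)
s=snapshot("wrist");save(s,"w4.png"); np.savez("w4.npz",**s)
E
```

```text
7.05 [ 0.60426903 -0.17377988  0.10464591] 91.97665392898475
len 0.27876408295681104 yaw [ 92.7  94.8  98.1 102.2 107.  112.1 117.  121.4 125.  127.9 129.9 131.
 131.4 130.9 129.7 127.7 125.  121.8 118.  114.  110.1 106.6 103.7 101.8
 101. ]
x -0.01 y -1.12 z 0.00 | rx 0.000 ry 0.000 rz -0.013
x -0.02 y -1.11 z 0.00 | rx 0.000 ry 0.000 rz -0.037
x -0.03 y -1.11 z 0.00 | rx 0.000 ry 0.000 rz -0.057
x -0.04 y -1.11 z 0.00 | rx 0.000 ry 0.000 rz -0.073
x -0.05 y -1.11 z 0.00 | rx 0.000 ry 0.000 rz -0.084
x -0.05 y -1.11 z 0.00 | rx 0.000 ry 0.000 rz -0.088
x -0.05 y -1.11 z 0.00 | rx 0.000 ry 0.000 rz -0.085
x -0.04 y -1.11 z 0.00 | rx 0.000 ry 0.000 rz -0.077
x -0.04 y -1.11 z 0.00 | rx 0.000 ry 0.000 rz -0.064
x -0.03 y -1.11 z 0.00 | rx 0.000 ry 0.000 rz -0.050
x -0.02 y -1.11 z 0.00 | rx 0.000 ry 0.000 rz -0.035
x -0.01 y -1.11 z 0.00 | rx 0.000 ry 0.000 rz -0.020
x -0.00 y -1.12 z 0.00 | rx 0.000 ry 0.000 rz -0.006
x 0.00 y -1.12 z 0.00 | rx 0.000 ry 0.000 rz 0.008
x 0.01 y -1.11 z 0.00 | rx 0.000 ry 0.000 rz 0.021
x 0.02 y -1.11 z 0.00 | rx 0.000 ry 0.000 rz 0.034
x 0.02 y -1.11 z 0.00 | rx 0.000 ry 0.000 rz 0.047
x 0.03 y -1.11 z 0.00 | rx 0.000 ry 0.000 rz 0.057
x 0.04 y -1.11 z 0.00 | rx 0.000 ry 0.000 rz 0.065
x 0.04 y -1.11 z 0.00 | rx 0.000 ry 0.000 rz 0.069
x 0.04 y -1.11 z 0.00 | rx 0.000 ry 0.000 rz 0.068
x 0.04 y -1.11 z 0.00 | rx 0.000 ry 0.000 rz 0.062
x 0.03 y -1.11 z 0.00 | rx 0.000 ry 0.000 rz 0.050
x 0.02 y -1.11 z 0.00 | rx 0.000 ry 0.000 rz 0.034
x 0.01 y -1.12 z 0.00 | rx 0.000 ry 0.000 rz 0.012
```

View pics/w4.png

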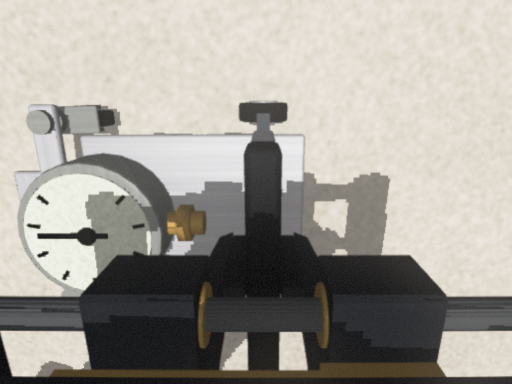

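The wrist view shows the visible castor trailing straight back, from its pivot at (40,122) to its wheel at (105,118). The bar end is at (263,143) and the gauge centre at (87,236). I'll use these to find the grip's sideways offset from the caddy's axis.

```bash
python3 - <<'E'
from p import *
s=dict(np.load("w4.npz")); s["vertical_fov"]=float(s["vertical_fov"])
st=get_state(); M=R.from_quat(st["eef_rot"]).as_matrix()
for px,z in(([263,143],.12),([87,236],.075),([263,102],.03),([40,120],.05)):
    w=ray(s,[px],z)[0]; print(px,w.round(4),(M.T@(w-st["tool_pos"]))[:2].round(4))
E
```

```text
[263, 143] [ 0.659  -0.1724  0.12  ] [0.0548 0.    ]
[87, 236] [ 0.5993 -0.0793  0.075 ] [-0.0017 -0.095 ]
[263, 102] [ 0.6715 -0.1719  0.03  ] [ 0.0673 -0.    ]
[40, 120] [ 0.6579 -0.0467  0.05  ] [ 0.0579 -0.1256]
```

Call:
send_rows(
  motion=[
    {"x": 0,"y": -1.1,"z": 0,"rx": 0,"ry": 0,"rz": -0.013,"jaw": 0.5},
    {"x": -0.02,"y": -1.1,"z": 0,"rx": 0,"ry": 0,"rz": -0.037,"jaw": 0.5},
    {"x": -0.03,"y": -1.1,"z": 0,"rx": 0,"ry": 0,"rz": -0.057,"jaw": 0.5},
    {"x": -0.04,"y": -1.1,"z": 0,"rx": 0,"ry": 0,"rz": -0.073,"jaw": 0.5},
    {"x": -0.05,"y": -1.1,"z": 0,"rx": 0,"ry": 0,"rz": -0.084,"jaw": 0.5},
  ],
)

```text
clock: 7.6
tool_pos: [0.5981, -0.1179, 0.1047]
eef_rot: [0.988, 0.152, 0.001, -0.0]
contact_force: [1.6, -0.2, -1.5]
opening: 0.154
finger_force: 25.0
```

Call:
send_rows(
  motion=[
    {"x": -0.05,"y": -1.1,"z": 0,"rx": 0,"ry": 0,"rz": -0.088,"jaw": 0.5},
    {"x": -0.05,"y": -1.1,"z": 0,"rx": 0,"ry": 0,"rz": -0.085,"jaw": 0.5},
    {"x": -0.04,"y": -1.1,"z": 0,"rx": 0,"ry": 0,"rz": -0.077,"jaw": 0.5},
    {"x": -0.04,"y": -1.1,"z": 0,"rx": 0,"ry": 0,"rz": -0.064,"jaw": 0.5},
    {"x": -0.03,"y": -1.1,"z": 0,"rx": 0,"ry": 0,"rz": -0.05,"jaw": 0.5},
  ],
)

```text
clock: 8.1
tool_pos: [0.5715, -0.0698, 0.1048]
eef_rot: [0.945, 0.328, 0.001, -0.0]
contact_force: [1.4, -0.3, -0.8]
opening: 0.155
finger_force: 25.0
```

Call:
send_rows(
  motion=[
    {"x": -0.02,"y": -1.1,"z": 0,"rx": 0,"ry": 0,"rz": -0.035,"jaw": 0.5},
    {"x": -0.01,"y": -1.1,"z": 0,"rx": 0,"ry": 0,"rz": -0.02,"jaw": 0.5},
    {"x": 0,"y": -1.1,"z": 0,"rx": 0,"ry": 0,"rz": -0.006,"jaw": 0.5},
    {"x": 0,"y": -0.6,"z": 0,"rx": 0,"ry": 0,"rz": 0,"jaw": 0.5},
    {"x": 0,"y": 0,"z": 0,"rx": 0,"ry": 0,"rz": 0,"jaw": 0.5},
  ],
)

```text
clock: 8.6
tool_pos: [0.5446, -0.0411, 0.1046]
eef_rot: [0.935, 0.354, -0.001, -0.001]
contact_force: [-0.4, 1.3, -1.1]
opening: 0.149
finger_force: 25.0
```

```bash
python3 - <<'E'
from path import *
plan([.4708,.1658],np.radians(101.04),.09,12)
st=get_state();print(st["q"],st["contact_force"])
E
```

```text
8.6 [ 0.54455294 -0.04110623  0.10464365] 131.4719096719436
len 0.1337334109477128 yaw [130.8 129.1 126.4 122.9 118.9 114.8 110.8 107.4 104.6 102.6 101.4 101. ]
x 0.00 y -1.11 z 0.00 | rx 0.000 ry 0.000 rz 0.011
x 0.02 y -1.11 z 0.00 | rx 0.000 ry 0.000 rz 0.031
x 0.02 y -1.11 z 0.00 | rx 0.000 ry 0.000 rz 0.047
x 0.03 y -1.11 z 0.00 | rx 0.000 ry 0.000 rz 0.061
x 0.04 y -1.11 z 0.00 | rx 0.000 ry 0.000 rz 0.070
x 0.04 y -1.11 z 0.00 | rx 0.000 ry 0.000 rz 0.072
x 0.04 y -1.11 z 0.00 | rx 0.000 ry 0.000 rz 0.069
x 0.03 y -1.11 z 0.00 | rx 0.000 ry 0.000 rz 0.060
x 0.03 y -1.11 z 0.00 | rx 0.000 ry 0.000 rz 0.048
x 0.02 y -1.11 z 0.00 | rx 0.000 ry 0.000 rz 0.035
x 0.01 y -1.11 z 0.00 | rx 0.000 ry 0.000 rz 0.021
x 0.01 y -1.11 z 0.00 | rx 0.000 ry 0.000 rz 0.007
[-0.13558064  0.8248545   0.21663088  1.93008395 -0.39142828  0.42957764
 -0.47498384] [-0.38934695  1.26118478 -1.08736222]
```

Call:
send_rows(
  motion=[
    {"x": 0,"y": -1.1,"z": 0,"rx": 0,"ry": 0,"rz": 0.011,"jaw": 0.5},
    {"x": 0.02,"y": -1.1,"z": 0,"rx": 0,"ry": 0,"rz": 0.031,"jaw": 0.5},
    {"x": 0.02,"y": -1.1,"z": 0,"rx": 0,"ry": 0,"rz": 0.047,"jaw": 0.5},
    {"x": 0.03,"y": -1.1,"z": 0,"rx": 0,"ry": 0,"rz": 0.061,"jaw": 0.5},
    {"x": 0.04,"y": -1.1,"z": 0,"rx": 0,"ry": 0,"rz": 0.07,"jaw": 0.5},
  ],
)

```text
clock: 9.1
tool_pos: [0.5115, 0.0022, 0.1046]
eef_rot: [0.969, 0.247, -0.001, -0.0]
contact_force: [-1.5, -0.7, -0.6]
opening: 0.152
finger_force: 25.0
```

Call:
send_rows(
  motion=[
    {"x": 0.04,"y": -1.1,"z": 0,"rx": 0,"ry": 0,"rz": 0.072,"jaw": 0.5},
    {"x": 0.04,"y": -1.1,"z": 0,"rx": 0,"ry": 0,"rz": 0.069,"jaw": 0.5},
    {"x": 0.03,"y": -1.1,"z": 0,"rx": 0,"ry": 0,"rz": 0.06,"jaw": 0.5},
    {"x": 0.03,"y": -1.1,"z": 0,"rx": 0,"ry": 0,"rz": 0.048,"jaw": 0.5},
    {"x": 0.02,"y": -1.1,"z": 0,"rx": 0,"ry": 0,"rz": 0.035,"jaw": 0.5},
  ],
)

```text
clock: 9.6
tool_pos: [0.4931, 0.0539, 0.1046]
eef_rot: [0.994, 0.108, -0.001, -0.0]
contact_force: [-0.8, -1.3, -0.6]
opening: 0.152
finger_force: 25.0
```

Call:
send_rows(
  motion=[
    {"x": 0.01,"y": -1.1,"z": 0,"rx": 0,"ry": 0,"rz": 0.021,"jaw": 0.5},
    {"x": 0.01,"y": -1.1,"z": 0,"rx": 0,"ry": 0,"rz": 0.007,"jaw": 0.5},
    {"x": 0,"y": 0,"z": 0,"rx": 0,"ry": 0,"rz": 0,"jaw": 0.5},
    {"x": 0,"y": 0,"z": 0,"rx": 0,"ry": 0,"rz": 0,"jaw": 0.5},
    {"x": 0,"y": 0,"z": 0,"rx": 0,"ry": 0,"rz": 0,"jaw": 0.5},
  ],
)

```text
clock: 10.1
tool_pos: [0.4896, 0.0743, 0.1046]
eef_rot: [0.995, 0.095, -0.001, 0.0]
contact_force: [-2.2, -1.1, 0.1]
opening: 0.153
finger_force: 25.0
```

```bash
python3 - <<'E'
from p import *
st=get_state();print(st["clock"],st["tool_pos"],st["contact_force"])
M=R.from_quat(st["eef_rot"]).as_matrix(); h=-M[:2,1]; print(np.degrees(np.arctan2(h[1],h[0])))
t=np.radians(101.04);B=np.array([[np.cos(t),-np.sin(t)],[np.sin(t),np.cos(t)]])
print("in bay frame",B.T@(st["tool_pos"][:2]-[.4708,.1658]))
s=snapshot("wrist"); save(s,"w5.png"); a=snapshot("side")
# predicted px of bay points in side/wrist
def W(x,y):return [*(np.array([.4708,.1658])+B@[x,y]),0]
print(proj(s,[W(0,-109),W(-.03,-.102),W(0,-.144)][1:]).round(1),proj(a,[W(0,.1),W(0,.144),W(0,-.144),W(0,-.1)]).round(1))
cv2.imwrite("pics/d.png",np.hstack([cv2.resize(s["img"],(400,300)),cv2.resize(a["img"],(400,300))])[:,:,::-1])
E
```

```text
10.1 [0.48960642 0.07427478 0.10461883] [-2.17452348 -1.08026766  0.05742648]
100.91239310249271
in bay frame [-0.09343275 -0.00093183]
[[167.6  48.8]
 [115.5 -21.9]] [[354.1 343.8]
 [388.7 349.7]
 [171.8 313. ]
 [203.6 318.4]]
```

View pics/d.png

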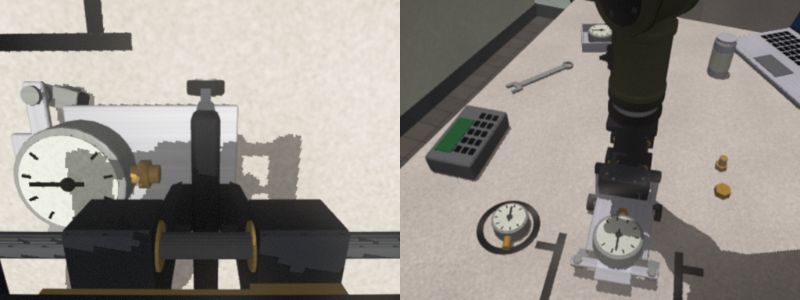

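The wrist crop shows the right-hand tape and its open end at (132,41), and the side view shows both ticks where predicted, within about 2 px. I'll do one check of the tape against the tool with the wrist camera, then make the straight push.

```bash
python3 - <<'E'
from p import *
s=snapshot("wrist");st=get_state();M=R.from_quat(st["eef_rot"]).as_matrix()
g=cv2.cvtColor(s["img"],cv2.COLOR_RGB2GRAY); m=(g<80); 
v,u=np.nonzero(m[36:75,5:172]); k=(u<95)|(u>140); 
T=(ray(s,np.c_[u+5,v+36],0)-st["tool_pos"])@M; T=T[k]
print(len(T),np.polyfit(T[:,1],T[:,0],1),T[:,0].min(),T[:,0].max(),"end y",T[:,1].max())
E
```

```text
2411 [0.00653165 0.09913824] 0.09160390266286621 0.10492374473495415 end y -0.06461495452153562
```

Call:
send_rows(
  motion=[
    {"x": 0,"y": -0.8,"z": 0,"rx": 0,"ry": 0,"rz": -0.08,"jaw": 0.5},
    {"x": 0,"y": -1,"z": 0,"rx": 0,"ry": 0,"rz": 0,"jaw": 0.5},
    {"x": 0,"y": -1,"z": 0,"rx": 0,"ry": 0,"rz": 0.076,"jaw": 0.5},
    {"x": 0,"y": -1,"z": 0,"rx": 0,"ry": 0,"rz": 0,"jaw": 0.5},
    {"x": 0,"y": -1,"z": 0,"rx": 0,"ry": 0,"rz": 0,"jaw": 0.5},
  ],
)

```text
clock: 10.75
tool_pos: [0.4799, 0.1223, 0.1047]
eef_rot: [0.995, 0.098, 0.001, 0.0]
contact_force: [1.0, -1.2, -1.5]
opening: 0.153
finger_force: 25.0
```

Call:
send_rows(
  motion=[
    {"x": 0,"y": -1,"z": 0,"rx": 0,"ry": 0,"rz": 0,"jaw": 0.5},
    {"x": 0,"y": -1,"z": 0,"rx": 0,"ry": 0,"rz": 0,"jaw": 0.5},
    {"x": 0,"y": -0.6,"z": 0,"rx": 0,"ry": 0,"rz": 0,"jaw": 0.5},
    {"x": 0,"y": 0,"z": 0,"rx": 0,"ry": 0,"rz": 0,"jaw": 0.5},
    {"x": 0,"y": 0,"z": 0,"rx": 0,"ry": 0,"rz": 0,"jaw": 0.5},
  ],
)

```text
clock: 11.25
tool_pos: [0.4744, 0.1471, 0.1047]
eef_rot: [0.995, 0.097, 0.0, 0.0]
contact_force: [0.9, 1.1, -3.7]
opening: 0.153
finger_force: 25.0
```

```bash
python3 - <<'E'
from p import *
st=get_state();print(st["clock"],st["tool_pos"],st["contact_force"])
M=R.from_quat(st["eef_rot"]).as_matrix(); h=-M[:2,1]; print(np.degrees(np.arctan2(h[1],h[0])))
t=np.radians(101.04);B=np.array([[np.cos(t),-np.sin(t)],[np.sin(t),np.cos(t)]])
print("in bay frame",B.T@(st["tool_pos"][:2]-[.4708,.1658]))
s=snapshot("wrist");np.savez("w6.npz",**s,M=M,p=st["tool_pos"]); save(s,"w6.png")
E
```

```text
11.25 [0.47442911 0.14713717 0.10470334] [ 0.91529514  1.0694967  -3.71078325]
101.18312493777921
in bay frame [-1.90124093e-02  1.18739004e-05]
```

View pics/w6.png

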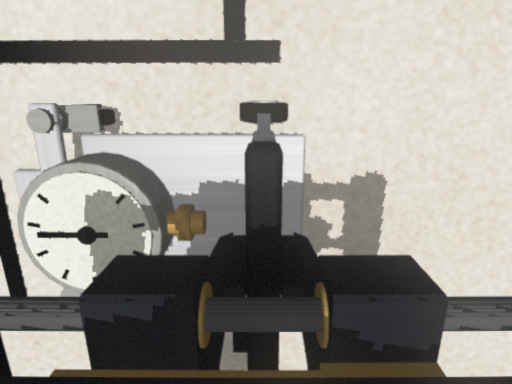

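The castor is trailing straight, from (40,120) to (105,118). The tick is at column 235, with the wheel at column 264 still short of it. Now I'll measure what is left.

```bash
python3 - <<'E'
from p import *
s=dict(np.load("w6.npz")); s["vertical_fov"]=float(s["vertical_fov"]);M,p=s["M"],s["p"]
g=cv2.cvtColor(s["img"],cv2.COLOR_RGB2GRAY); m=g<80
def pts(r0,r1,c0,c1):
    v,u=np.nonzero(m[r0:r1,c0:c1]); return (ray(s,np.c_[u+c0,v+r0],0)-p)@M
T=pts(36,70,2,215); print(np.polyfit(T[:,1],T[:,0],1),T[:,0].mean())
K=pts(2,36,215,255); print("tick tool y",K[:,1].mean(),K[:,0].mean())
print("wheel (264,102..122)",((ray(s,[[264,102],[264,122],[240,110],[288,110]],.02)-p)@M)[:,:2])
E
```

```text
[0.00103698 0.09999122] 0.09988238853354686
tick tool y -0.01892899209757423 0.11940651540486115
wheel (264,102..122) [[ 0.0670443   0.00087241]
 [ 0.05448474  0.00090309]
 [ 0.06204786 -0.01456079]
 [ 0.06209696  0.01633129]]
```

Call:
send_rows(
  motion=[
    {"x": 0,"y": -0.5,"z": 0,"rx": 0,"ry": 0,"rz": 0,"jaw": 0.5},
    {"x": 0,"y": -0.8,"z": 0,"rx": 0,"ry": 0,"rz": 0,"jaw": 0.5},
    {"x": 0,"y": -0.5,"z": 0,"rx": 0,"ry": 0,"rz": 0,"jaw": 0.5},
    {"x": 0,"y": 0,"z": 0,"rx": 0,"ry": 0,"rz": 0,"jaw": 0.5},
    {"x": 0,"y": 0,"z": 0,"rx": 0,"ry": 0,"rz": 0,"jaw": 0.5},
  ],
)

```text
clock: 11.8
tool_pos: [0.4706, 0.1652, 0.1047]
eef_rot: [0.995, 0.098, -0.0, -0.0]
contact_force: [-0.3, -0.2, -3.0]
opening: 0.157
finger_force: 25.0
```

```bash
python3 - <<'E'
from p import *
st=get_state();M=R.from_quat(st["eef_rot"]).as_matrix(); h=-M[:2,1]; print(np.degrees(np.arctan2(h[1],h[0])),st["contact_force"])
t=np.radians(101.04);B=np.array([[np.cos(t),-np.sin(t)],[np.sin(t),np.cos(t)]])
print("in bay frame",B.T@(st["tool_pos"][:2]-[.4708,.1658]))
E
```

```text
101.2179526638797 [-0.33407282 -0.1868304  -3.01037728]
in bay frame [-0.00057475  0.00029892]
```

Call:
send_rows(
  motion=[
    {"x": 0,"y": -0.1,"z": 0,"rx": 0,"ry": 0,"rz": 0,"jaw": 0.5},
    {"x": 0,"y": 0,"z": 0,"rx": 0,"ry": 0,"rz": 0,"jaw": 0.5},
    {"x": 0,"y": 0,"z": 0,"rx": 0,"ry": 0,"rz": 0,"jaw": 0.5},
    {"x": 0,"y": 0,"z": 0,"rx": 0,"ry": 0,"rz": 0,"jaw": 2.5},
    {"x": 0,"y": 0,"z": 0,"rx": 0,"ry": 0,"rz": 0,"jaw": 4.5},
  ],
)

```text
clock: 12.3
tool_pos: [0.471, 0.1656, 0.1049]
eef_rot: [0.995, 0.097, 0.0, -0.0]
contact_force: [-1.5, 0.4, -0.1]
opening: 0.311
finger_force: 0.0
```

Call:
send_rows(
  motion=[
    {"x": 0,"y": 0,"z": 0,"rx": 0,"ry": 0,"rz": 0,"jaw": 6},
    {"x": 0,"y": 0,"z": 0,"rx": 0,"ry": 0,"rz": 0,"jaw": 6},
    {"x": 0,"y": 0,"z": 0,"rx": 0,"ry": 0,"rz": 0,"jaw": 6},
    {"x": 0,"y": 0,"z": 0,"rx": 0,"ry": 0,"rz": 0,"jaw": 6},
    {"x": 0,"y": 0,"z": 0,"rx": 0,"ry": 0,"rz": 0,"jaw": 6},
  ],
)

```text
clock: 12.8
tool_pos: [0.4707, 0.1657, 0.1047]
eef_rot: [0.995, 0.097, 0.0, -0.0]
contact_force: [0.3, 1.0, -0.4]
opening: 0.678
finger_force: 0.0
```

Call:
send_rows(
  motion=[
    {"x": 0,"y": 0,"z": -1,"rx": 0,"ry": 0,"rz": 0,"jaw": 6},
    {"x": 0,"y": 0,"z": -2,"rx": 0,"ry": 0,"rz": 0,"jaw": 6},
    {"x": 0,"y": 0,"z": -3,"rx": 0,"ry": 0,"rz": 0,"jaw": 6},
    {"x": 0,"y": 0,"z": -3,"rx": 0,"ry": 0,"rz": 0,"jaw": 6},
    {"x": 0,"y": 0,"z": 0,"rx": 0,"ry": 0,"rz": 0,"jaw": 6},
  ],
)

```text
clock: 13.3
tool_pos: [0.4728, 0.1658, 0.1983]
eef_rot: [0.995, 0.097, 0.003, -0.001]
contact_force: [-0.1, 0.9, 0.3]
opening: 0.68
finger_force: 0.0
```

Call:
send_rows(
  motion=[
    {"x": 0,"y": 4,"z": -3,"rx": 0,"ry": 0,"rz": 0,"jaw": 6},
    {"x": 0,"y": 4,"z": 0,"rx": 0,"ry": 0,"rz": 0,"jaw": 6},
    {"x": 0,"y": 4,"z": 0,"rx": 0,"ry": 0,"rz": 0,"jaw": 6},
    {"x": 0,"y": 0,"z": 0,"rx": 0,"ry": 0,"rz": 0,"jaw": 6},
    {"x": 0,"y": 0,"z": 0,"rx": 0,"ry": 0,"rz": 0,"jaw": 6},
  ],
)

```text
clock: 13.8
tool_pos: [0.4936, 0.0472, 0.2246]
eef_rot: [0.995, 0.096, -0.0, -0.0]
contact_force: [-0.4, 0.5, 0.3]
opening: 0.681
finger_force: 0.0
```

```bash
python3 - <<'E'
from p import *
st=get_state();print(st["clock"],st["tool_pos"])
t=snapshot("top");a=snapshot("wrist")
cv2.imwrite("pics/e.png",np.hstack([cv2.resize(t["img"][130:360,20:240],(400,418)),cv2.resize(a["img"],(400,300))if 0 else cv2.resize(a["img"],(400,418))])[:,:,::-1])
E
```

```text
13.8 [0.49361772 0.04715848 0.2245962 ]
```

View pics/e.png

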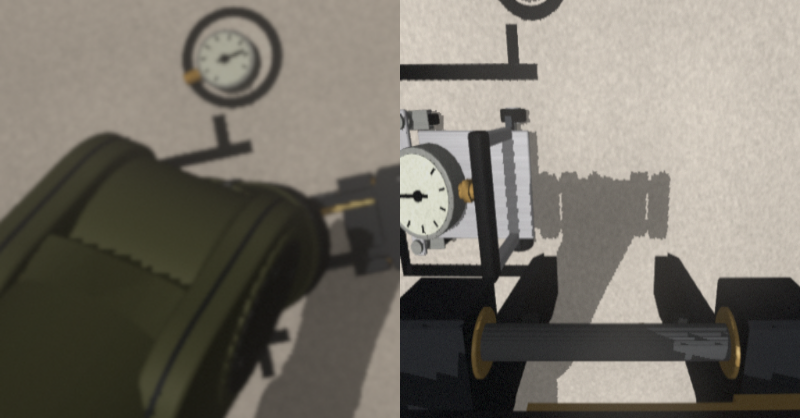

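The wrist view shows the right rear wheel at (515,115) in line with the tick at (513,45). It also shows the caddy between the tapes at rows 71 and 270, with the castor wheels trailing. One numeric check before I hand it in.

```bash
python3 - <<'E'
from p import *
s=snapshot("wrist");t=np.radians(101.04);B=np.array([[np.cos(t),-np.sin(t)],[np.sin(t),np.cos(t)]])
for n,px,z in(("tick",[144.6,41],0),("tapeR",[90,65],0),("tapeL",[179,248],0),("wheelR top",[146,106],.03),("barR",[101,122],.12),("barL",[116.5,255],.12),("gauge",[22,180],.075)):
    w=ray(s,[px],z)[0,:2]; print(n,((w-[.4708,.1658])@B*1e3).round(1))
E
```

```text
tick [   0.  -122.4]
tapeR [ 58.  -99.8]
tapeL [-19.5 104. ]
wheelR top [ -5.9 -60.4]
barR [ -3.6 -52.3]
barL [-2.2 52. ]
gauge [95.6  2.1]
```

```bash
python3 -c "
from plant import *
print(finish_job())"
```

```text
the job is handed in; nothing more can be done
None
```

The caddy is in the bay, released and handed in at about 14 s: the measurements put its rear axle on the tick line to about 3 mm, 0–2 mm off the centre line and square within about 0.2°, with both castors appearing to trail straight; the verdict was not shown.

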